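Set up a plug-in module on the bench tester

ROBOT

A 7-joint arm with a two-finger parallel gripper is mounted at the origin on the work surface. World frame = base frame: x ahead of the robot, y to its left, z up, the work surface at z = 0. Lengths are in m, angles in rad, forces in N, time in s.
With the tool pointing down it reaches from about 0.4 to 0.85 m from the base axis. Payload 10.4 kg.
Tool frame: the origin (TCP) lies at the very end of the fingers, on their centre line; the grasp point (between the pads) lies 19 mm behind it (manip.grip_point_offset is the distance from the TCP to the grasp point, in m); z points along the fingers, y is the line along which they close (so a half turn about z gives the same grasp; the last joint's range is limited). The gripper opens to 85 mm and grips with 20 to 120 N. Pads are 22 mm wide; open, the fingers measure 114 mm over their backs; the gripper's body (76 mm by 85 mm) begins 54 mm behind the grasp point. The pads swing forward as they close: fully open they stand 13 mm farther back than shut.
Start: joints at [1.263, 0.332, -0.065, 1.46, 0.022, 1.35, -0.088], TCP at [0.176, -0.6, 0.201] pointing down, gripper open.
Joint ranges: [-2.6, 2.6], [-0.5, 2.12], [-1.47, 1.34], [0.16, 2.42], [-1.27, 4.41], [0.06, 2.06], [-2.6, 2.6]. Speed limits (rad/s): [2.22, 2.22, 2.79, 2.79, 3.14, 3.14, 3.14].

INTERFACE

Orientations are given as a unit quaternion [x, y, z, w].
In Python, from workcell import manip gives the robot as it stands. The module is installed in compiled form; this text tells all that it offers.
- The arm moves only by the tool step_arm, never from a script. Its argument "moves" is a list of rows, each a list of 7 numbers: the closure, from 0 (fully open) to 1 (shut), then the shift along the world's x, y, z in mm, then the turn, a rotation vector about the world's x, y, z in rad. In form: [[grip, tx, ty, tz, ax, ay, az], ...]. A call has 1 to 10 rows; each row is the pose to reach, as a shift and turn from the pose commanded when the call began; what a row does not reach only later rows make up. A row lasts 1/10 s, in which the tool goes at most 50 mm and 8.59 degrees, less where a joint would pass 70% of its speed; a pose out of reach is approached as far as the arm can. A call with a gripper value outside its range is refused whole. The fingers move at their own pace and stop on an object; "grip_force" is the grip in N (left out, the last holds). Time passes only in rows, so rows that repeat a pose let the fingers close. It gives the time, the measured TCP pose, the force, the opening and the grip force at its end, in the units of the state.
- manip.get_obs(): the state, without advancing time (a new reading comes with each control period).
- manip.camera(name): name is "scene" or "top"; returns a dict with "image" (384x512x3 uint8, blue, green, red), "K" (3x3 intrinsics, pixels), "dist_coeffs" ([k1, k2, p1, p2, k3] as OpenCV has them; the pictures are not rectified), "rvec" (rotation vector, rad) and "tvec" (3), from world to camera coordinates, as OpenCV has them. Camera axes: x right, y down, z forward; pixel columns grow to the right and rows downward; lengths in m; the calibration is good to about 2 mm. A picture is of the moment at which its call begins. There is no depth.
- manip.hand_in(): hands the job in; it is judged then, once.
The state is a dict: "clock": time; "joint_pos": joint angles; "joint_velocities": joint speeds; "tau": joint torques, N m; "position": TCP position; "ee_rot": TCP orientation; "ft_force": force on the tool from outside, world axes, zero at the start; "torque": the same for the moment, N m; "grip_width": opening from 0.0 (shut) to 1.0 (fully open); "grasp_force": force on a finger pad.
Only numpy, scipy, OpenCV 4.12 (cv2) and the standard library are available. Lean on these libraries where they do the work, as an engineer would, in place of code of your own. Each camera call takes 0.05 s, during which the arm holds its last target. There are 200 camera calls.

TASK

Set up the orange module on the bench tester: first bring the red selector lever back to its middle (neutral, black line) notch, then take the orange module out of the rack and, with the lever still in neutral, slide it upright, brass foot down, fully home into the tester's slot. Next throw the lever into the end notch marked by the green disc (even if that is where it stood at first) and then press the yellow start button all the way down and let it go. Leave the module plugged in and the lever in the green notch, and leave the white module, jar, carton and plug where they are.

Things in the scene. Friction and masses are not known exactly. Their poses are not given: they have to be found in the camera images.
- tester: White console, fixed to the table: 220 (x) x 290 (y) x 60 mm high. In its own frame it spans x -115..105, y -160..130; origin on the table; its -x side faces the robot at yaw 0. On its deck (z = 60): the module slot at (0, 80), the start button at (-82, 80), the lever's pivot at (60, -65).
- selector (a joint): Angle of the selector lever about its upright pivot, rad: 0 = the end notch on the tester's -y side; 0.5 = middle (neutral) notch, where the arm points along the tester's -x; 1.0 = the end notch on its +y side; stops at -0.12 and 1.12. A detent draws it into the nearest of these three notches; getting out of a notch takes about 5 N at the knob.
- lever_pivot (a point): Point on the lever's upright turning axis, at deck height (60 mm above the table). Its axes are the tester's.
- knob_center (a point): Middle of the lever's upright red cylindrical knob, 110 mm from the pivot axis. Knob: 26 mm diameter, from 24 mm below this point to 22 mm above it (top 132 mm above the table). It stands on the flat steel lever arm, which is 14 mm wide and has its top 86 mm above the table.
- lever_mark (a point): Point straight ahead of the lever's red pointer, 156 mm from the pivot axis at the height of the discs: it lies over a disc's centre when the lever is in that disc's notch.
- green_tag: Green disc on the deck, 24 mm diameter, 6 mm high, origin at the centre of its underside; marks the wanted end notch. Fixed during a run; it is at the 0 or the 1.0 notch.
- blue_tag: Blue disc of the same size, at the other end notch.
- slot_floor (a point): Centre of the slot's floor, 25 mm above the table (35 mm below the deck). A seated module's origin lies here. Site x is the slot's long direction (tester's x).
- slot_mouth (a point): Centre of the slot's mouth at deck height. Straight part of the slot: 73 mm (x) by 14.5 mm (y), 35 mm deep; a black flared lead-in stands 9 mm above the deck around it and is some 5 mm wider on every side at its top.
- orange_module: Orange flat module standing upright: 70 mm wide (own x), 12 mm thick (own y), 100 mm high (own z), about 0.14 kg; origin at the centre of its underside, which has the brass foot. It fits the slot either way round. Grip it across its thickness near the top. Seated, 60 mm stand above the deck.
- start_top (a point): Centre of the yellow button's top face, 28 mm diameter, on the tester in front of the slot.
- start (a joint): Travel of the start button, m: 0 = up, 0.006 = fully down (about 5 N); springs back.
- rack: Fixed grey rack, 100 (x) x 150 (y) mm, floor 12 mm high, with two upright-standing grooves along its x, centred at own y = +40 and -40 mm. A groove is 75 mm by 15 mm and 30 mm deep (top edge 42 mm above the table). The orange module stands in one, the white one in the other.
- white_module: White module of the same size as the orange one; leave it in the rack. Origin at the centre of its underside.
- fuse_jar: Jar 56 mm diameter, 75 mm high; leave alone. Origin at the centre of its underside.
- parts_carton: Cardboard box 90 x 70 x 45 mm; leave alone. Origin at the centre of its underside.
- trailer_plug: Black plug lying on the table, about 90 x 36 x 38 mm; leave alone. Origin under its middle.
Not all that is in view belongs to the job. What is meant by the orange_module is not purple, and is the smaller of those in its own colour.

How it is judged:
By the outcome, as a careful person would: the job done as asked, in the order asked, and still so for the second after the job is handed in, with the robot touching nothing.
It also fails if it takes over 72 s, if anything falls off the work surface, if the arm or the gripper's body presses on something with over 40 N, if the wrist force passes 120 N, or if a joint passes its speed limit or range.

## Working session

There is one attempt and no reset: what is moved stays moved. The work goes in short steps, Python scripts to look and compute and a tool call to move; the robot and the scene stay as the last step left them, time stands still between calls to the robot, and variables do not carry over. Pictures are saved under pics/ and viewed, at most 10 in all, crops included, and the job is handed in when it is done.

Besides the shell and the picture viewer there is one more tool, called after "Request:" by a JSON object that holds its "name" and its "arguments", one argument or row to a line. step_arm: Moves the arm, as the interface text tells. Its arguments: {"type":"object","properties":{"moves":{"type":"array","items":{"type":"array","items":{"type":"number"}}},"grip_force":{"type":"number"}},"required":["moves"]}

```bash
mkdir -p pics
cat > h.py <<'E'
import numpy as np, cv2
from workcell import manip
def cam(n):
    c=manip.camera(n); c['R']=cv2.Rodrigues(np.array(c['rvec'],float))[0]; c['t']=np.array(c['tvec'],float).ravel()
    c['K']=np.array(c['K'],float); c['d']=np.array(c['dist_coeffs'],float); return c
def ray(c,px,z):
    p=cv2.undistortPoints(np.array(px,float).reshape(-1,1,2),c['K'],c['d']).reshape(-1,2)
    d=np.c_[p,np.ones(len(p))]@c['R']; o=-c['R'].T@c['t']
    return o+d*((z-o[2])/d[:,2])[:,None]
def proj(c,P): return cv2.projectPoints(np.array(P,float).reshape(-1,1,3),c['R'],c['t'],c['K'],c['d'])[0].reshape(-1,2)
E
python3 - <<'E'
from h import *
for n in("scene","top"):
    c=cam(n); cv2.imwrite(f"pics/{n}0.png",cv2.resize(c['image'],(800,600),interpolation=cv2.INTER_CUBIC)); print(n,-c['R'].T@c['t'],c['K'][0,0])
print(manip.get_obs(), manip.grip_point_offset)
E
```

```text
scene [ 1.16208502 -0.51836218  0.97946876] 373.6489611898301
top [0.27017127 0.0031885  1.45588071] 417.1699982475254
{'clock': 0.1, 'joint_pos': array([ 1.26336644,  0.33279918, -0.06468744,  1.46086213,  0.02164313,
        1.3499115 , -0.08850155]), 'joint_velocities': array([ 7.05548390e-04, -8.97041184e-05,  9.75159230e-04, -2.17326584e-03,
        4.74991597e-04, -1.52095323e-03, -1.55494990e-03]), 'tau': array([ 9.84397884e-04, -6.26742053e+01,  4.88557946e-02, -3.92428780e+01,
        1.63848099e-02,  6.90716843e-03,  4.87760769e-05]), 'position': array([ 0.17548726, -0.59946241,  0.20039914]), 'ee_rot': array([ 9.89874825e-01,  1.41941601e-01, -1.42800339e-04, -6.25850385e-04]), 'ft_force': array([-0.06999311,  0.33471587,  0.63419708]), 'torque': array([-0.036993  ,  0.00779072,  0.0038324 ]), 'grasp_force': 0.0, 'grip_width': 0.9970251001525785} 0.0187
```

View pics/scene0.png

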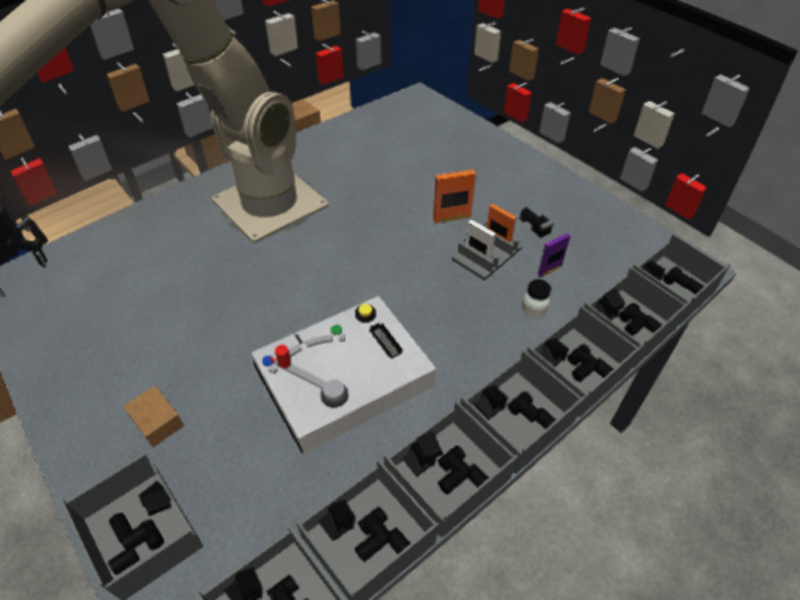

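View pics/top0.png

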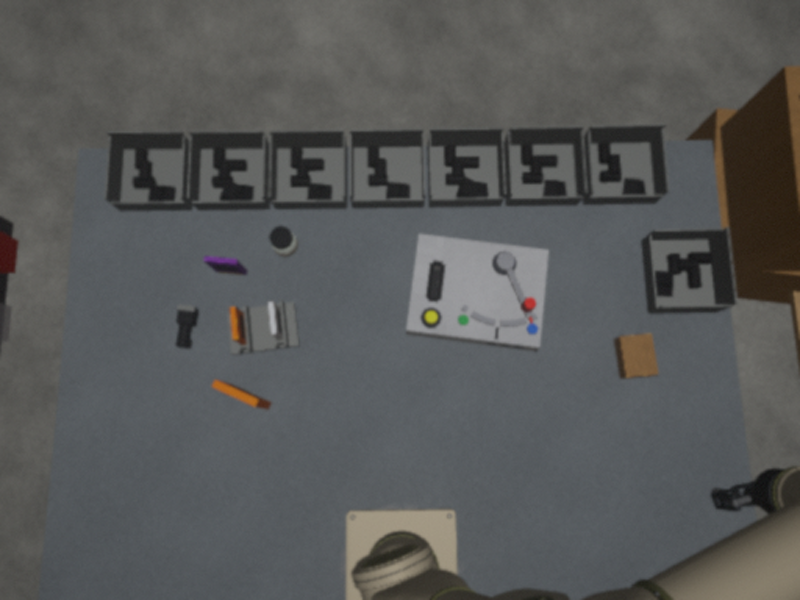

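The scene view shows the tester with its lever at the blue disc: red knob at (283,355), green disc at (336,329), yellow button at (366,312). In the top view (800 px wide) the small orange module stands in the rack's left groove at (236,325), the white one at (273,318), and the slot is at (436,281). Next I measure them.

```bash
cat > meas.py <<'E'
from h import *
from scipy.optimize import least_squares
s=512/800
def blob(c,lo,hi,near,rad,full=False):
    hsv=cv2.cvtColor(c['image'],cv2.COLOR_BGR2HSV); m=cv2.inRange(hsv,np.array(lo),np.array(hi))
    n,l,st,ce=cv2.connectedComponentsWithStats(m); near=np.array(near)*s
    k=[i for i in range(1,n) if np.linalg.norm(ce[i]-near)<rad and st[i,4]>4]
    if not k: return None
    i=max(k,key=lambda i:st[i,4])
    return (ce[i],(l==i).astype(np.uint8),st[i,4])
COL=dict(yellow=([22,120,80],[35,255,255]),green=([40,80,40],[85,255,255]),blue=([100,140,60],[130,255,255]),red=([0,170,80],[4,255,255]),orange=([5,150,60],[18,255,255]),dark=([0,0,0],[180,255,60]))
if __name__=="__main__":
    T,S=cam("top"),cam("scene")
    near={'yellow':((431,317),(366,312)),'green':((463,320),(336,329)),'blue':((532,328),(267,361)),'dark':((436,281),(386,341))}
    loc={'yellow':(-.082,.080),'green':(.06-.156*np.cos(.5),-.065+.156*np.sin(.5)),'blue':(.06-.156*np.cos(.5),-.065-.156*np.sin(.5)),'dark':(0,.08)}
    zz={'yellow':.07,'green':.066,'blue':.066,'dark':.067}
    for cn,c,j in(("top",T,0),("scene",S,1)):
        A=[];B=[]
        for k in near:
            b=blob(c,*COL[k],near[k][j],9)
            if b is None: print(cn,k,None); continue
            w=ray(c,[b[0]],zz[k])[0]; print(cn,k,b[0]/s,b[2],w[:2].round(4)); A.append(loc[k]);B.append(w[:2])
        A=np.array(A);B=np.array(B)
        f=lambda p:((A@np.array([[np.cos(p[2]),np.sin(p[2])],[-np.sin(p[2]),np.cos(p[2])]])+p[:2])-B).ravel()
        r=least_squares(f,[.6,-.1,0]); print(cn,"tester",r.x.round(4),(r.fun.reshape(-1,2)*1000).round(1).tolist())
    for k,z,n in(("orange",.112,((236,325),(501,222))),("red",.132,((529,303),(283,355)))):
        for cn,c,j in(("top",T,0),("scene",S,1)):
            b=blob(c,*COL[k],n[j],14)
            if b is None: print(k,cn,None);continue
            r=cv2.minAreaRect(np.argwhere(b[1])[:,::-1].astype(np.float32)); print(k,cn,b[2],ray(c,[b[0]],z).round(4),r, ray(c,cv2.boxPoints(r),z).round(3).tolist())
    for n,c,(x,y,w,h) in(("t",T,(110,150,240,90)),("s",S,(140,90,220,200))):
        cv2.imwrite(f"pics/crop_{n}.png",cv2.resize(c['image'][y:y+h,x:x+w],None,fx=3,fy=3,interpolation=cv2.INTER_CUBIC))
E
python3 meas.py
python3 -c "
import cv2,numpy as np
a=cv2.imread('pics/crop_t.png');b=cv2.imread('pics/top0.png')
cv2.imwrite('pics/v1.png',a)"
```

```text
top yellow [430.44270833 316.328125  ] 60 [ 0.5206 -0.0713]
top green [462.83482143 319.53125   ] 28 [ 0.5133 -0.1414]
top blue [531.39204545 328.26704545] 22 [ 0.4921 -0.2883]
top dark [434.84465318 281.15968208] 173 [ 0.5992 -0.083 ]
top tester [ 0.5885 -0.1621 -0.1482] [[-1.4, 0.4], [0.6, 0.3], [-0.3, -0.7], [1.1, -0.0]]
scene yellow [364.6875     309.66145833] 60 [ 0.5145 -0.069 ]
scene green [335.89154412 328.72242647] 34 [ 0.5149 -0.1426]
scene blue [266.58653846 360.27644231] 26 [ 0.4933 -0.2922]
scene dark [385.41205752 338.37112832] 113 [ 0.5981 -0.0816]
scene tester [ 0.5878 -0.161  -0.1233] [[1.8, -2.6], [-2.2, 0.7], [0.9, 1.8], [-0.5, -0.0]]
orange top 105 [[0.5019 0.3384 0.112 ]] ((150.8617706298828, 207.5750732421875), (21.67405128479004, 6.017323970794678), 83.2901611328125) [[0.537, 0.352, 0.112], [0.539, 0.333, 0.112], [0.467, 0.322, 0.112], [0.465, 0.342, 0.112]]
orange scene 200 [[0.526  0.3177 0.112 ]] ((320.25946044921875, 142.03302001953125), (21.659671783447266, 15.540572166442871), 29.05460548400879) [[0.507, 0.266, 0.112], [0.471, 0.342, 0.112], [0.556, 0.353, 0.112], [0.588, 0.278, 0.112]]
red top 26 [[ 0.5343 -0.2722  0.132 ]] ((338.5, 194.0), (4.0, 5.0), 90.0) [[0.541, -0.264, 0.132], [0.541, -0.281, 0.132], [0.528, -0.28, 0.132], [0.528, -0.264, 0.132]]
red scene 88 [[ 0.5507 -0.281   0.132 ]] ((180.5, 227.5), (13.0, 7.0), 90.0) [[0.524, -0.277, 0.132], [0.537, -0.261, 0.132], [0.575, -0.286, 0.132], [0.563, -0.301, 0.132]]
```

View pics/crop_t.png

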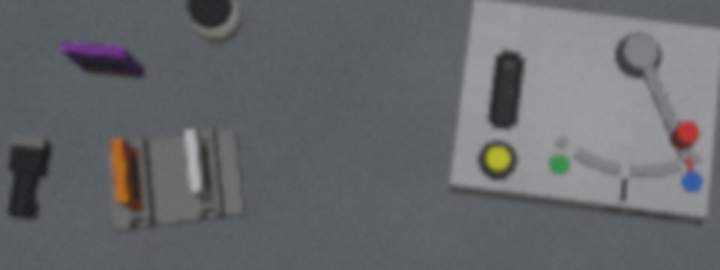

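```bash
cat > m2.py <<'E'
from meas import *
T,S=cam("top"),cam("scene")
near={'yellow':((431,317),(366,312)),'green':((463,320),(336,329)),'blue':((532,328),(267,361)),'dark':((436,281),(386,341))}
q=.156*np.cos(.5);r_=.156*np.sin(.5)
loc={'yellow':(-.082,.080,.076),'green':(.06-q,-.065+r_,.066),'blue':(.06-q,-.065-r_,.066),'dark':(0,.08,.067)}
hsv=[cv2.cvtColor(c['image'],cv2.COLOR_BGR2HSV) for c in(T,S)]
obs=[]
for j,c in enumerate((T,S)):
    for k in near: obs.append((j,k,blob(c,*COL[k],near[k][j],9)[0]))
# deck outline corners in both views: white mask, convex hull quad
for j,c in enumerate((T,S)):
    m=cv2.inRange(hsv[j],np.array([0,0,95 if j==0 else 130]),np.array([180,45,255]))
    m=cv2.morphologyEx(m,cv2.MORPH_OPEN,np.ones((3,3)))
    n,l,st,ce=cv2.connectedComponentsWithStats(m); k=max(range(1,n),key=lambda i:st[i,4]*(np.linalg.norm(ce[i]-np.array(((478,295),(345,375))[j])*s)<40))
    h=cv2.convexHull(np.argwhere(l==k)[:,::-1].astype(np.int32)); a=cv2.approxPolyN(h,4) if hasattr(cv2,'approxPolyN') else h
    a=a.reshape(-1,2).astype(float); print(j,st[k],(a/s).round(0).tolist(), ray(T if j==0 else S,a,.06)[:,:2].round(4).tolist())
def f(p,rt=False):
    out=[]
    for j,k,o in obs:
        x,y,z=loc[k]; z=p[3] if k=='yellow' else z
        P=[p[0]+np.cos(p[2])*x-np.sin(p[2])*y,p[1]+np.sin(p[2])*x+np.cos(p[2])*y,z]
        out+=list(proj((T,S)[j],[P])[0]+p[4+2*j:6+2*j]-o)
    return np.array(out+list(p[4:]*.7))
r=least_squares(f,[.588,-.161,-.13,.075,0,0,0,0]); print(r.x.round(4),r.fun.round(1))
p=r.x
W=lambda x,y:(p[0]+np.cos(p[2])*x-np.sin(p[2])*y,p[1]+np.sin(p[2])*x+np.cos(p[2])*y)
print('slot',W(0,.08),'btn',W(-.082,.08),'pivot',W(.06,-.065))
for t in(0,.5,1): print('knob',t,W(.06-.11*np.cos(t-.5),-.065+.11*np.sin(t-.5)))
E
python3 m2.py
```

```text
0 [  88    0  215   84 8171] [[373.0, 142.0], [131.0, 70.0], [253.0, -84.0], [512.0, 84.0]] [[0.9293, 0.0491], [1.1115, 0.6081], [1.5152, 0.3355], [1.067, -0.275]]
1 [ 161  189  118   91 4962] [[298.0, 439.0], [250.0, 352.0], [378.0, 294.0], [438.0, 367.0]] [[0.6714, -0.337], [0.4498, -0.3052], [0.49, -0.0147], [0.7121, -0.0453]]
[ 0.5887 -0.1624 -0.1392  0.0766 -0.2309  0.121  -0.1005  0.0998] [ 0.   0.3 -0.1 -0.1  0.3 -0.2 -0.2 -0.1 -0.1 -0.1 -0.1 -0.3  0.5 -0.3
 -0.3  0.6 -0.2  0.1 -0.1  0.1]
slot (np.float64(0.5998285347413522), np.float64(-0.08319056264559962)) btn (np.float64(0.518621483697971), np.float64(-0.0718144973839337)) pivot (np.float64(0.6391321152250268), np.float64(-0.235112346999139))
knob 0 (np.float64(0.5362152189752318), np.float64(-0.27394677072743645))
knob 0.5 (np.float64(0.5301958272400032), np.float64(-0.21985177164812372))
knob 1 (np.float64(0.5508478380893729), np.float64(-0.16949309364591145))
```

View pics/crop_s.png

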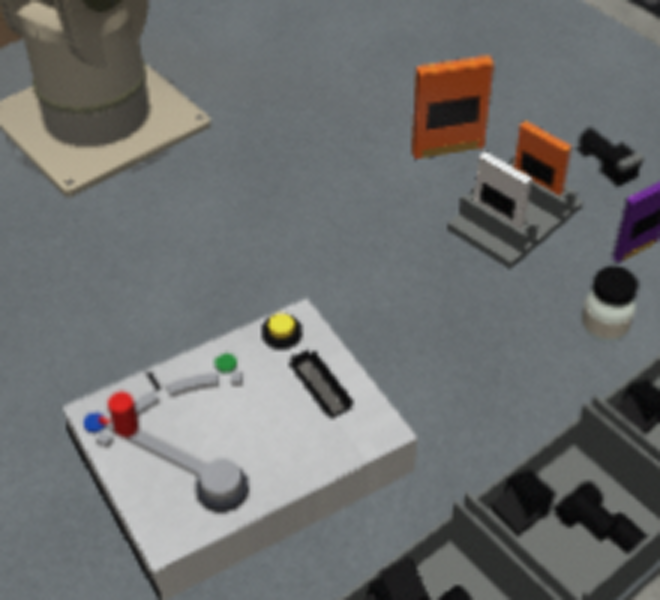

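The crop confirms it: the lever is at blue, the green end is on the tester's +y side, and the slot is clear. The tester's yaw of about -0.139 matches its outline edges. I go to the knob.

Request:
{"name": "step_arm", "arguments": {
  "moves": [
    [0,180,163,0,0,0,0],
    [0,360,326,0,0,0,0],
    [0,360,326,0,0,0,0],
    [0,360,326,0,0,0,0],
    [0,360,326,0,0,0,0],
    [0,360,326,0,0,0,0],
    [0,360,326,0,0,0,0],
    [0,360,326,0,0,0,0],
    [0,360,326,0,0,0,0],
    [0,360,326,0,0,0,0]
  ],
  "grip_force": 30
}}

```text
clock: 1.3
position: [0.5379, -0.2705, 0.2012]
ee_rot: [0.99, 0.143, 0.0, -0.0]
ft_force: [1.1, -1.3, 1.0]
grip_width: 0.997
grasp_force: 0.0
```

Request:
{"name": "step_arm", "arguments": {
  "moves": [
    [0,0,0,-50,0,0,0],
    [0,0,0,-100,0,0,0],
    [0,0,0,-104,0,0,0],
    [0,0,0,-104,0,0,0],
    [1,0,0,-104,0,0,0],
    [1,0,0,-104,0,0,0],
    [1,0,0,-104,0,0,0],
    [1,0,0,-104,0,0,0],
    [1,0,0,-104,0,0,0]
  ]
}}

```text
clock: 2.2
position: [0.5361, -0.2741, 0.0983]
ee_rot: [0.99, 0.142, 0.001, 0.001]
ft_force: [-0.2, 0.1, 6.8]
grip_width: 0.269
grasp_force: 29.1
```

Request:
{"name": "step_arm", "arguments": {
  "moves": [
    [1,-4,13,0,0,0,0],
    [1,-6,27,0,0,0,0],
    [1,-7,41,0,0,0,0],
    [1,-6,54,0,0,0,0],
    [1,-6,54,0,0,0,0],
    [1,-6,54,0,0,0,0]
  ]
}}

```text
clock: 2.8
position: [0.5291, -0.2187, 0.098]
ee_rot: [0.99, 0.143, -0.001, -0.0]
ft_force: [-8.0, 3.6, 10.9]
grip_width: 0.271
grasp_force: 31.4
```

Request:
{"name": "step_arm", "arguments": {
  "moves": [
    [0,0,0,0,0,0,0],
    [0,0,0,0,0,0,0],
    [0,0,0,0,0,0,0],
    [0,0,0,50,0,0,0],
    [0,0,0,100,0,0,0],
    [0,0,0,130,0,0,0],
    [0,0,0,130,0,0,0]
  ]
}}

```text
clock: 3.5
position: [0.5319, -0.2205, 0.2322]
ee_rot: [0.99, 0.142, 0.003, 0.002]
ft_force: [0.6, -0.9, -0.1]
grip_width: 0.997
grasp_force: 0.0
```

Run:
```python
from meas import *
T,S=cam("top"),cam("scene")
a=T['image'][188:230,138:198]; b=S['image'][125:170,285:345]
R=lambda i:cv2.resize(i,(600,i.shape[0]*10),interpolation=cv2.INTER_CUBIC)[:400]
a,b=R(a),R(b)
k=cv2.resize(T['image'][145:225,255:355],(400,320),interpolation=cv2.INTER_CUBIC)
o=np.zeros((400,1200,3),np.uint8);o[:,:600]=a;o[:,600:]=b
o=cv2.resize(o,(800,267)); p=np.zeros((587,800,3),np.uint8);p[:267]=o;p[267:587,:400]=k
cv2.imwrite("pics/mod.png",p)
```

```text
(no output)
```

View pics/mod.png

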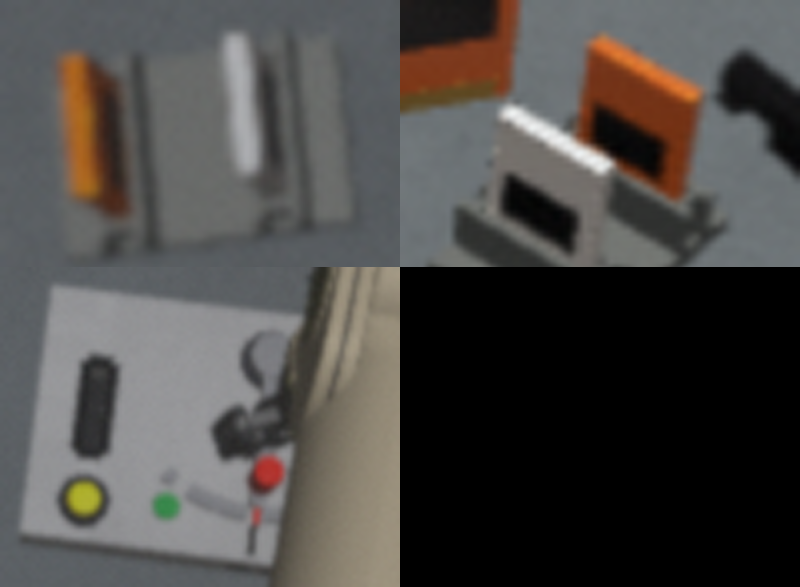

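The lower panel shows the lever in neutral: the pointer at (255,516) is in line with the black line at (251,540). The upper-left panel shows the orange module's bright top face centred near (80,125), and the upper-right panel shows its top strip centred near (646,68).

Run:
```python
from meas import *
T,S=cam("top"),cam("scene")
f=lambda P,ox,oy:[[ox+(x+.5)/6.667-.5,oy+(y+.5)/6.667-.5] for x,y in P]
t=f([(60,54),(88,54),(70,197),(101,195),(80,125)],138,188)
print(ray(T,t,.112).round(4)); 
print(ray(S,f([(190,42),(203,36),(302,92),(288,100),(246,68)],285,125),.112).round(4))
hsv=cv2.cvtColor(T['image'],cv2.COLOR_BGR2HSV); print(hsv[204,145:160].tolist())
for v in(150,165,180):
    b=blob(T,[5,150,v],[20,255,255],(236,322),12)
    if b: r=cv2.minAreaRect(np.argwhere(b[1])[:,::-1].astype(np.float32)); print(v,b[2],r,ray(T,[b[0]],.112))
w=blob(T,[0,0,150],[180,60,255],(273,318),12); print(w[2],ray(T,[w[0]],.112),cv2.minAreaRect(np.argwhere(w[1])[:,::-1].astype(np.float32)))
# rack corners (panel) at z=.042 top edge : grooves & outline
print('rack',ray(T,f([(133,57),(153,247),(290,37),(310,228)],138,188),.042).round(4))
```

```text
[[0.5417 0.3526 0.112 ]
 [0.5415 0.339  0.112 ]
 [0.4707 0.3453 0.112 ]
 [0.4714 0.3303 0.112 ]
 [0.5061 0.3417 0.112 ]]
[[0.4711 0.3343 0.112 ]
 [0.472  0.3437 0.112 ]
 [0.5394 0.3511 0.112 ]
 [0.5392 0.3402 0.112 ]
 [0.5062 0.3421 0.112 ]]
[[105, 15, 99], [11, 26, 108], [12, 102, 137], [14, 177, 163], [15, 204, 171], [16, 210, 163], [15, 194, 137], [12, 178, 93], [9, 134, 63], [12, 96, 45], [11, 63, 57], [15, 38, 81], [15, 6, 87], [60, 7, 73], [75, 8, 68]]
150 53 ((149.1844482421875, 206.52871704101562), (19.19357681274414, 2.6255362033843994), 84.80557250976562) [[0.50420865 0.34259275 0.112     ]]
165 33 ((149.22540283203125, 206.4795379638672), (17.111255645751953, 1.810714840888977), 84.80557250976562) [[0.50560383 0.34290742 0.112     ]]
54 [[0.51745831 0.26357007 0.112     ]] ((173.84654235839844, 202.96534729003906), (18.20918083190918, 2.885607957839966), 84.2894058227539)
rack [[0.5537 0.3333 0.042 ]
 [0.4547 0.3201 0.042 ]
 [0.5631 0.2526 0.042 ]
 [0.4632 0.2404 0.042 ]]
```

Both views put the module's top at (0.506, 0.342) with a yaw of about 0.115. I travel over it.

Request:
{"name": "step_arm", "arguments": {
  "moves": [
    [0.4,0,50,0,0,0,-0.1],
    [0.4,-5,110,0,0,0,-0.17],
    [0.4,-24,562,0,0,0,-0.17],
    [0.4,-24,562,0,0,0,-0.17],
    [0.4,-24,562,0,0,0,-0.17],
    [0.4,-24,562,0,0,0,-0.17],
    [0.4,-24,562,0,0,0,-0.17],
    [0.4,-24,562,0,0,0,-0.17],
    [0.4,-24,562,0,0,0,-0.17],
    [0.4,-24,562,0,0,0,-0.17]
  ]
}}

```text
clock: 4.7
position: [0.5075, 0.2811, 0.2257]
ee_rot: [0.998, 0.057, -0.001, 0.0]
ft_force: [0.9, 0.3, 0.9]
grip_width: 0.602
grasp_force: 0.0
```

```bash
python3 -c "
from workcell import manip
o=manip.get_obs();print(o['position'],o['ee_rot'],o['joint_pos'],o['grip_width'])"
```

```text
[0.50749918 0.28106853 0.22572356] [ 9.98365527e-01  5.71429780e-02 -8.80900663e-04  4.21923483e-04] [ 1.17695656e-03  3.00356605e-01 -7.17740184e-01  1.51535103e+00
  1.98308319e-01  1.40228549e+00 -2.18446680e+00] 0.6016686357527142
```

Request:
{"name": "step_arm", "arguments": {
  "moves": [
    [0.4,0,40,0,0,0,0],
    [0.4,0,54,0,0,0,0],
    [0.4,0,54,0,0,0,0],
    [0.4,0,54,0,0,0,0]
  ]
}}

```text
clock: 5.1
position: [0.5085, 0.3322, 0.2261]
ee_rot: [0.998, 0.057, -0.001, 0.001]
ft_force: [0.9, -0.6, 0.1]
grip_width: 0.596
grasp_force: 0.0
```

Request:
{"name": "step_arm", "arguments": {
  "moves": [
    [0.4,-2,10,-40,0,0,0],
    [0.4,-2,10,-80,0,0,0],
    [0.4,-2,10,-110,0,0,0],
    [0.4,-2,10,-130,0,0,0],
    [0.4,-2,10,-142,0,0,0],
    [0.4,-2,10,-142,0,0,0]
  ]
}}

```text
clock: 5.7
position: [0.5064, 0.3414, 0.0838]
ee_rot: [0.998, 0.056, -0.001, 0.001]
ft_force: [-0.7, -0.3, 0.5]
grip_width: 0.602
grasp_force: 0.0
```

Request:
{"name": "step_arm", "arguments": {
  "moves": [
    [1,0,0,0,0,0,0],
    [1,0,0,0,0,0,0],
    [1,0,0,0,0,0,0],
    [1,0,0,0,0,0,0],
    [1,0,0,0,0,0,0],
    [1,0,0,0,0,0,0]
  ],
  "grip_force": 50
}}

```text
clock: 6.3
position: [0.5064, 0.3437, 0.0853]
ee_rot: [0.998, 0.057, 0.0, 0.0]
ft_force: [-0.1, 0.9, -1.7]
grip_width: 0.005
grasp_force: 0.0
```

Run:
```python
from meas import *
T,S=cam("top"),cam("scene")
a=cv2.resize(T['image'][170:250,120:220],(400,320),interpolation=cv2.INTER_CUBIC)
b=cv2.resize(S['image'][100:180,270:370],(400,320),interpolation=cv2.INTER_CUBIC)
cv2.imwrite("pics/miss.png",np.hstack([a,b]))
```

```text
(no output)
```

View pics/miss.png

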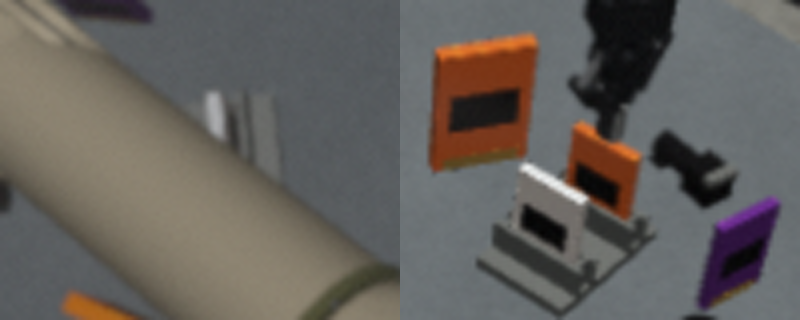

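The scene panel shows the finger tip at about (615,120), behind the module's top edge. The module still stands in the rack untouched, so I check where the TCP should project.

Run:
```python
from meas import *
o=manip.get_obs(); print(o['position'],o['ee_rot'],o['grip_width'],o['ft_force'])
S=cam("scene")
sc=lambda P:((proj(S,P)-[270,100])*4+[400,0]).round(0).tolist()
p=np.array([.5064,.3437,.0853])
print('tcp, +30,+60,+100mm',sc([p,p+[0,0,.03],p+[0,0,.06],p+[0,0,.1]]))
d=np.array([np.cos(.115),np.sin(.115),0])*.035
c=np.array([.506,.342,.112]);print('module top ends',sc([c-d,c+d]),'bottom',sc([c-d-[0,0,.1],c+d-[0,0,.1]]))
w=np.array([.5175,.2636,.112]);print('white top ends',sc([w-d,w+d]),sc([w-d-[0,0,.07],w+d-[0,0,.07]]))
# finger tip as seen
print(ray(S,[[270+(615-400)/4,100+138/4]],.09))
```

```text
[0.50630915 0.34363808 0.08515512] [9.98353410e-01 5.73626064e-02 1.11344284e-05 2.80409868e-05] -0.00342649376051557 [0.06134896 0.14380711 0.57083783]
tcp, +30,+60,+100mm [[603.0, 161.0], [608.0, 136.0], [612.0, 110.0], [618.0, 74.0]]
module top ends [[575.0, 122.0], [637.0, 157.0]] bottom [[563.0, 203.0], [621.0, 238.0]]
white top ends [[523.0, 163.0], [586.0, 200.0]] [[516.0, 221.0], [576.0, 258.0]]
[[0.4938515  0.37180907 0.09      ]]
```

Request:
{"name": "step_arm", "arguments": {
  "moves": [
    [1,0,0,40,0,0,0],
    [1,0,0,70,0,0,0],
    [1,0,0,70,0,0,0],
    [1,0,0,70,0,0,0],
    [1,0,0,70,0,0,0]
  ]
}}

```text
clock: 6.95
position: [0.506, 0.3431, 0.1541]
ee_rot: [0.998, 0.057, -0.001, 0.0]
ft_force: [-0.6, -0.7, -0.2]
grip_width: 0.003
grasp_force: 0.0
```

Run:
```python
from meas import *
S=cam("scene"); p=manip.get_obs()['position']; print(p)
b=cv2.resize(S['image'][90:165,280:380],(800,600),interpolation=cv2.INTER_CUBIC)
for q in(p,p+[0,0,.03]):
    u=((proj(S,[q])[0]-[280,90])*8).astype(int); print(u)
    cv2.circle(b,tuple(int(v) for v in u),4,(255,0,255),1)
cv2.imwrite("pics/up.png",b)
```

```text
[0.505838   0.34312812 0.15392087]
[344 283]
[353 229]
```

View pics/up.png

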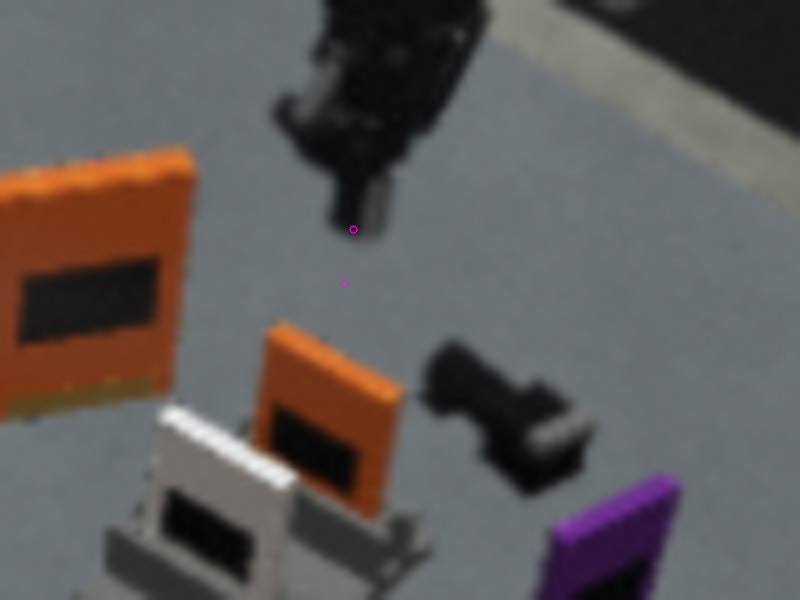

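The picture shows the closed fingertips ending at about (358,237). The reported TCP projects to (344,283), and the point 26–30 mm above it lands on the tip. So the fingers end about 28 mm higher than reported and closed just above the module. I allow for this offset from here on.

Request:
{"name": "step_arm", "arguments": {
  "moves": [
    [0.4,0,-1,0,0,0,0],
    [0.4,0,-1,0,0,0,0],
    [0.4,0,-1,0,0,0,0],
    [0.4,0,-1,-35,0,0,0],
    [0.4,0,-1,-50,0,0,0],
    [0.4,0,-1,-65,0,0,0],
    [0.4,0,-1,-80,0,0,0],
    [0.4,0,-1,-90,0,0,0],
    [0.4,0,-1,-96,0,0,0],
    [0.4,0,-1,-96,0,0,0]
  ]
}}

```text
clock: 8.0
position: [0.5061, 0.3425, 0.0585]
ee_rot: [0.998, 0.057, -0.0, 0.0]
ft_force: [-0.5, 0.4, -0.2]
grip_width: 0.6
grasp_force: 0.0
```

Request:
{"name": "step_arm", "arguments": {
  "moves": [
    [1,0,0,0,0,0,0],
    [1,0,0,0,0,0,0],
    [1,0,0,0,0,0,0],
    [1,0,0,0,0,0,0],
    [1,0,0,0,0,0,0],
    [1,0,0,0,0,0,0]
  ],
  "grip_force": 50
}}

```text
clock: 8.6
position: [0.5068, 0.343, 0.0599]
ee_rot: [0.998, 0.057, 0.001, -0.0]
ft_force: [0.0, -0.4, 5.9]
grip_width: 0.13
grasp_force: 49.7
```

Gripped: the opening is about 11 mm at 50 N. I lift clear of the white module and carry it to the slot.

Request:
{"name": "step_arm", "arguments": {
  "moves": [
    [1,0,0,25,0,0,0],
    [1,0,0,50,0,0,0],
    [1,0,0,90,0,0,0],
    [1,0,0,132,0,0,0],
    [1,0,0,132,0,0,0],
    [1,10,-40,132,0,0,-0.04],
    [1,19,-85,132,0,0,-0.08],
    [1,29,-130,132,0,0,-0.12],
    [1,38,-175,132,0,0,-0.16],
    [1,48,-220,132,0,0,-0.2]
  ]
}}

```text
clock: 9.6
position: [0.5539, 0.1204, 0.1903]
ee_rot: [0.999, -0.043, -0.001, 0.0]
ft_force: [0.9, 0.6, -1.6]
grip_width: 0.13
grasp_force: 49.3
```

Request:
{"name": "step_arm", "arguments": {
  "moves": [
    [1,10,-45,0,0,0,-0.03],
    [1,20,-90,0,0,0,-0.05],
    [1,30,-135,0,0,0,-0.054],
    [1,40,-175,0,0,0,-0.054],
    [1,45,-205,0,0,0,-0.054],
    [1,45,-205,0,0,0,-0.054],
    [1,45,-205,0,0,0,-0.054],
    [1,45,-205,0,0,0,-0.054],
    [1,45,-205,0,0,0,-0.054]
  ]
}}

```text
clock: 10.5
position: [0.5992, -0.0808, 0.191]
ee_rot: [0.998, -0.068, -0.0, -0.0]
ft_force: [-0.2, 0.4, -1.8]
grip_width: 0.129
grasp_force: 49.3
```

Run:
```python
from meas import *
S=cam("scene"); T=cam("top"); o=manip.get_obs(); p=o['position']; print(p,o['ee_rot'],o['grip_width'],o['grasp_force'],o['joint_pos'].round(2))
cx=proj(S,[p])[0].astype(int); print(cx)
x,y=280,215
x,y=cx[0]-50,cx[1]-38
b=cv2.resize(S['image'][y:y+75,x:x+100],(800,600),interpolation=cv2.INTER_CUBIC); print(x,y)
cv2.imwrite("pics/held.png",b)
```

```text
[ 0.59924221 -0.081281    0.1911652 ] [ 9.97635148e-01 -6.87321698e-02 -2.08867709e-06 -5.99004795e-06] 0.1276196720549651 49.27299499511719 [ 0.45  0.33 -0.49  1.51  0.16  1.34 -1.76]
[246 189]
196 151
```

View pics/held.png

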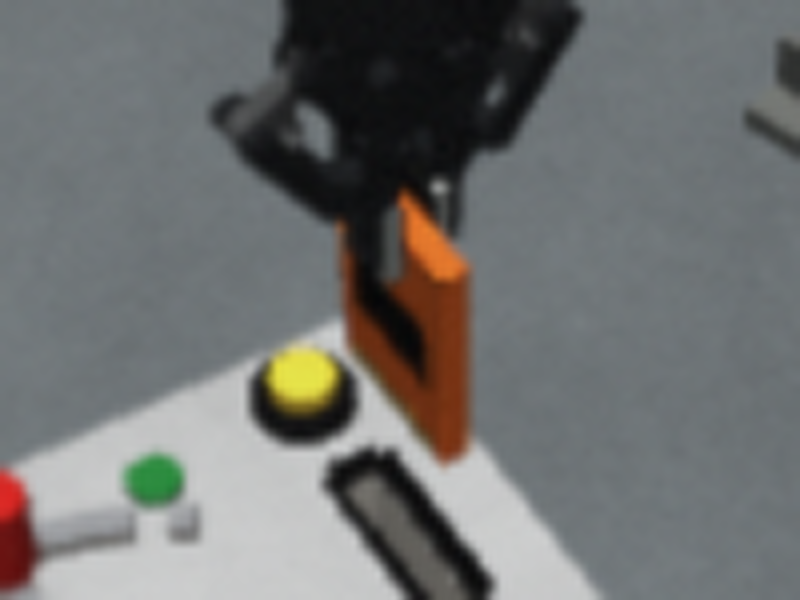

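The module hangs upright over the slot: bottom corners at about (443,462) and (468,450), top end corners at (440,282) and (468,266). I compare these with the predicted positions.

Run:
```python
from meas import *
S=cam("scene"); p=manip.get_obs()['position']; y=2*np.arctan2(-.0687,.9976); zb=.012+(p[2]-.0595); print(y,zb)
R=np.array([[np.cos(y),-np.sin(y)],[np.sin(y),np.cos(y)]])
for l,z,ob in((( .035,-.006),zb,(443,462)),((.035,.006),zb,(468,450)),((.035,-.006),zb+.1,(440,282)),((.035,.006),zb+.1,(468,266)),((-.035,-.006),zb,(350,350))):
    w=R@l+p[:2]; u=(proj(S,[[*w,z]])[0]-[196,151]+.5)*8-.5
    m=ray(S,[[(ob[0]+.5)/8-.5+196,(ob[1]+.5)/8-.5+151]],z)[0]
    print(l,u.round(0),ob,'obs-pred mm',((m[:2]-w)*1000).round(1), 'in module frame',(R.T@(m[:2]-w)*1000).round(1))
```

```text
-0.1375134450983236 0.14371604692953593
(0.035, -0.006) [444. 471.] (443, 462) obs-pred mm [-3.3  2.3] in module frame [-3.5  1.9]
(0.035, 0.006) [472. 457.] (468, 450) obs-pred mm [-3.5  1. ] in module frame [-3.6  0.5]
(0.035, -0.006) [442. 282.] (440, 282) obs-pred mm [-0.5 -0.5] in module frame [-0.4 -0.5]
(0.035, 0.006) [472. 268.] (468, 266) obs-pred mm [-1.8 -0.4] in module frame [-1.7 -0.7]
(-0.035, -0.006) [346. 347.] (350, 350) obs-pred mm [2.3 0.1] in module frame [2.2 0.4]
```

Request:
{"name": "step_arm", "arguments": {
  "moves": [
    [1,1,-2,0,0,0,0],
    [1,1,-2,-30,0,0,0],
    [1,1,-2,-55,0,0,0],
    [1,1,-2,-66,0,0,0],
    [1,1,-2,-66,0,0,0],
    [1,1,-2,-66,0,0,0]
  ]
}}

```text
clock: 11.25
position: [0.6009, -0.0843, 0.1262]
ee_rot: [0.998, -0.07, 0.001, 0.0]
ft_force: [-0.7, 0.1, -0.8]
grip_width: 0.13
grasp_force: 49.2
```

Request:
{"name": "step_arm", "arguments": {
  "moves": [
    [1,0,0,-4,0,0,0],
    [1,0,0,-8,0,0,0],
    [1,0,0,-12,0,0,0],
    [1,0,0,-16,0,0,0],
    [1,0,0,-16,0,0,0]
  ]
}}

```text
clock: 11.75
position: [0.6, -0.0843, 0.1084]
ee_rot: [0.998, -0.07, -0.0, -0.0]
ft_force: [-0.3, -0.1, -2.2]
grip_width: 0.131
grasp_force: 49.3
```

Request:
{"name": "step_arm", "arguments": {
  "moves": [
    [1,0,1,0,0,0,0],
    [1,0,1,-3,0,0,0],
    [1,0,1,-6,0,0,0],
    [1,0,1,-6,0,0,0]
  ]
}}

```text
clock: 12.15
position: [0.6, -0.0834, 0.1025]
ee_rot: [0.998, -0.07, -0.0, 0.0]
ft_force: [-0.0, -0.7, -2.3]
grip_width: 0.125
grasp_force: 49.3
```

Request:
{"name": "step_arm", "arguments": {
  "moves": [
    [1,0,0,-5,0,0,0],
    [1,0,0,-10,0,0,0],
    [1,0,0,-15,0,0,0],
    [1,0,0,-20,0,0,0],
    [1,0,0,-24,0,0,0],
    [1,0,0,-27,0,0,0],
    [1,0,0,-27,0,0,0]
  ]
}}

```text
clock: 12.85
position: [0.6, -0.0833, 0.0756]
ee_rot: [0.998, -0.07, -0.0, 0.0]
ft_force: [-1.3, 0.1, -1.7]
grip_width: 0.134
grasp_force: 49.3
```

Request:
{"name": "step_arm", "arguments": {
  "moves": [
    [1,0,0,-2,0,0,0],
    [1,0,0,-4,0,0,0],
    [1,0,0,-4,0,0,0]
  ]
}}

```text
clock: 13.15
position: [0.6008, -0.0833, 0.0729]
ee_rot: [0.998, -0.07, 0.001, 0.0]
ft_force: [-1.3, -0.6, 3.9]
grip_width: 0.13
grasp_force: 50.1
```

Request:
{"name": "step_arm", "arguments": {
  "moves": [
    [1,0,0,-2,0,0,0],
    [1,0,0,-3,0,0,0],
    [1,0,0,-3,0,0,0]
  ]
}}

```text
clock: 13.45
position: [0.6013, -0.0833, 0.0729]
ee_rot: [0.998, -0.07, 0.001, 0.001]
ft_force: [-12.0, 0.7, 29.5]
grip_width: 0.126
grasp_force: 53.8
```

Hard stop at the expected height, so it is seated. I relieve the push, release and retreat.

Request:
{"name": "step_arm", "arguments": {
  "moves": [
    [1,0,0,3,0,0,0],
    [0.4,0,0,3,0,0,0],
    [0.4,0,0,3,0,0,0],
    [0.4,0,0,3,0,0,0],
    [0.4,0,0,20,0,0,0],
    [0.4,0,0,60,0,0,0],
    [0.4,0,0,100,0,0,0],
    [0.4,0,0,120,0,0,0],
    [0.4,0,0,120,0,0,0]
  ],
  "grip_force": 30
}}

```text
clock: 14.35
position: [0.6021, -0.0834, 0.1925]
ee_rot: [0.998, -0.07, 0.003, 0.0]
ft_force: [0.0, -0.1, -0.3]
grip_width: 0.596
grasp_force: 0.0
```

Request:
{"name": "step_arm", "arguments": {
  "moves": [
    [0.4,-24,-44,0,0,0,0],
    [0.4,-48,-88,0,0,0,0],
    [0.4,-72,-137,0,0,0,0],
    [0.4,-72,-137,0,0,0,0],
    [0.4,-72,-137,0,0,0,0],
    [0.4,-72,-137,-40,0,0,0],
    [0.4,-72,-137,-80,0,0,0],
    [0.4,-72,-137,-105,0,0,0],
    [0.4,-72,-137,-120,0,0,0],
    [0.4,-72,-137,-120,0,0,0]
  ]
}}

```text
clock: 15.35
position: [0.5276, -0.2185, 0.067]
ee_rot: [0.998, -0.069, -0.002, -0.001]
ft_force: [0.2, -0.3, -0.5]
grip_width: 0.599
grasp_force: 0.0
```

Request:
{"name": "step_arm", "arguments": {
  "moves": [
    [1,0,0,0,0,0,0],
    [1,0,0,0,0,0,0],
    [1,0,0,0,0,0,0],
    [1,0,0,0,0,0,0],
    [1,0,0,0,0,0,0]
  ]
}}

```text
clock: 15.85
position: [0.5296, -0.2203, 0.0708]
ee_rot: [0.998, -0.069, 0.001, 0.0]
ft_force: [0.2, 1.9, 5.7]
grip_width: 0.294
grasp_force: 30.7
```

Request:
{"name": "step_arm", "arguments": {
  "moves": [
    [1,3,13.5,0,0,0,-0.08],
    [1,7,26.5,0,0,0,-0.15],
    [1,13.5,39,0,0,0,-0.2],
    [1,21,51,0,0,0,-0.25],
    [1,21,51,0,0,0,-0.25],
    [1,21,51,0,0,0,-0.25]
  ]
}}

```text
clock: 16.45
position: [0.5497, -0.1686, 0.0705]
ee_rot: [0.981, -0.193, 0.0, -0.0]
ft_force: [-4.9, 4.0, 9.2]
grip_width: 0.297
grasp_force: 31.3
```

Request:
{"name": "step_arm", "arguments": {
  "moves": [
    [0.4,0,0,0,0,0,0],
    [0.4,0,0,0,0,0,0],
    [0.4,0,0,0,0,0,0],
    [0.4,0,0,40,0,0,0],
    [0.4,0,0,80,0,0,0],
    [0.4,0,0,120,0,0,0],
    [0.4,0,0,120,0,0,0]
  ]
}}

```text
clock: 17.15
position: [0.5521, -0.1702, 0.1951]
ee_rot: [0.981, -0.194, 0.004, 0.001]
ft_force: [0.8, -0.3, 0.0]
grip_width: 0.595
grasp_force: 0.0
```

Run:
```python
from meas import *
S=cam("scene"); print(manip.get_obs()['position'])
cv2.imwrite("pics/lev.png",cv2.resize(S['image'][180:285,150:290],(800,600),interpolation=cv2.INTER_CUBIC))
```

```text
[ 0.55085334 -0.16993635  0.19201   ]
```

View pics/lev.png

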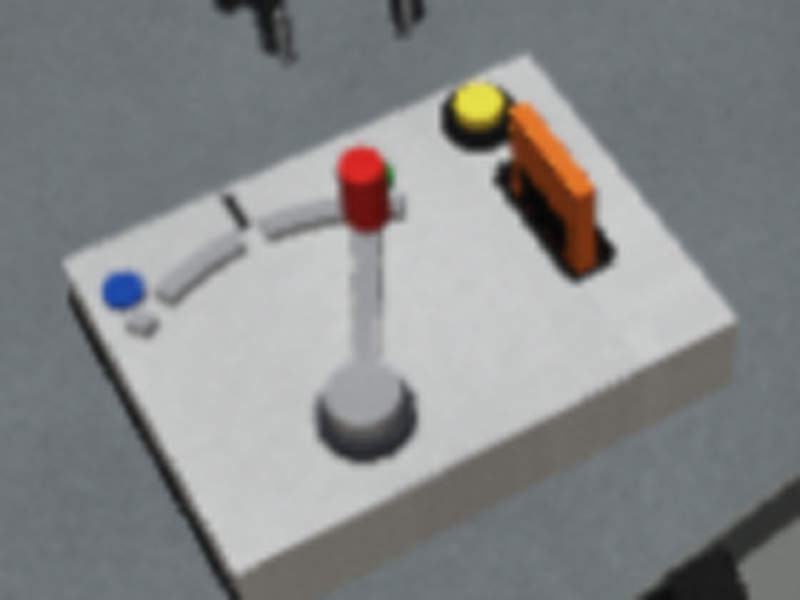

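The lever points at the green disc (knob at (362,190) hides it), and the module is seated upright with the yellow button at (479,103). I go to the button with the fingers shut.

Request:
{"name": "step_arm", "arguments": {
  "moves": [
    [1,-16,49,0,0,0,0.12],
    [1,-32,98,0,0,0,0.25],
    [1,-32,98,0,0,0,0.25],
    [1,-32,98,0,0,0,0.25],
    [1,-32,98,0,0,0,0.25],
    [1,-32,98,-40,0,0,0.25],
    [1,-32,98,-80,0,0,0.25],
    [1,-32,98,-110,0,0,0.25],
    [1,-32,98,-128,0,0,0.25],
    [1,-32,98,-128,0,0,0.25]
  ]
}}

```text
clock: 18.2
position: [0.5153, -0.0726, 0.058]
ee_rot: [0.997, -0.071, -0.003, -0.0]
ft_force: [-0.6, -0.5, -0.2]
grip_width: 0.002
grasp_force: 0.0
```

Request:
{"name": "step_arm", "arguments": {
  "moves": [
    [1,0,0,-3,0,0,0],
    [1,0,0,-6,0,0,0],
    [1,0,0,-9,0,0,0],
    [1,0,0,-9,0,0,0]
  ]
}}

```text
clock: 18.6
position: [0.5175, -0.0715, 0.0524]
ee_rot: [0.998, -0.07, 0.0, 0.0]
ft_force: [0.1, 0.7, 0.6]
grip_width: 0.001
grasp_force: 0.0
```

Request:
{"name": "step_arm", "arguments": {
  "moves": [
    [1,1,0,-2,0,0,0],
    [1,1,0,-4,0,0,0],
    [1,1,0,-4,0,0,0]
  ]
}}

```text
clock: 18.9
position: [0.5187, -0.0715, 0.0483]
ee_rot: [0.998, -0.07, 0.0, 0.0]
ft_force: [-0.8, -0.0, 3.1]
grip_width: 0.002
grasp_force: 1.7
```

Request:
{"name": "step_arm", "arguments": {
  "moves": [
    [1,0,0,-2,0,0,0],
    [1,0,0,-4,0,0,0],
    [1,0,0,-4,0,0,0]
  ]
}}

```text
clock: 19.2
position: [0.5188, -0.0715, 0.0457]
ee_rot: [0.998, -0.07, 0.0, 0.0]
ft_force: [-7.3, 0.4, 20.5]
grip_width: 0.001
grasp_force: 9.9
```

The force has risen to 20 N against a hard stop after about 6 mm of travel, so the button is fully down. I let it go and retreat.

Request:
{"name": "step_arm", "arguments": {
  "moves": [
    [1,0,0,0,0,0,0],
    [1,0,0,10,0,0,0],
    [1,0,0,50,0,0,0],
    [1,0,0,100,0,0,0],
    [1,-40,0,140,0,0,0],
    [1,-80,0,140,0,0,0],
    [1,-100,0,140,0,0,0],
    [1,-100,0,140,0,0,0],
    [1,-100,0,140,0,0,0]
  ]
}}

```text
clock: 20.1
position: [0.4184, -0.0715, 0.1843]
ee_rot: [0.998, -0.07, 0.0, 0.0]
ft_force: [0.2, 0.1, 0.8]
grip_width: 0.002
grasp_force: 0.0
```

Run:
```python
from meas import *
S=cam("scene"); print(manip.get_obs()['position'],manip.get_obs()['clock'])
cv2.imwrite("pics/fin.png",cv2.resize(S['image'][80:290,100:380],(800,600),interpolation=cv2.INTER_CUBIC))
```

```text
[ 0.41880666 -0.07134007  0.1841353 ] 20.15
```

View pics/fin.png

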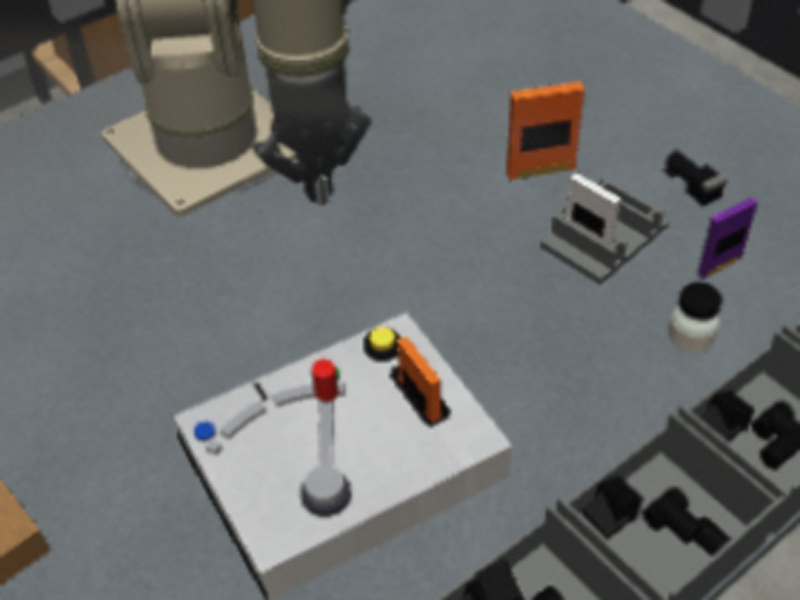

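The picture shows the module seated at (420,380), the lever at green with its knob at (324,380), the button up at (381,340), and everything else in place. I hand in.

```bash
python3 -c "
from workcell import manip
print(manip.hand_in())"
```

```text
the job is handed in; nothing more can be done
None
```

The job is done and handed in at about 20 s: lever to neutral, orange module seated in the slot, lever thrown to the green notch, then the start button pressed to its stop and released; the first grasp at the module closed on air, because the fingertips end about 28 mm higher than reported, but nothing was disturbed.

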